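# Fetch the handle tray from the middle of the stack

## Task

Get the middle tray, the one with the divider and the brush handles, out of the stack: first lift off the top tray and set it down upright on the cork mat, then stand the middle tray squarely on the tray rest, in the middle between its end cleats. Finally put the top tray back on the bottom tray so that it sits fully down in its rim, leaving the bottom tray where it is, spilling nothing and not disturbing the glue bottle or the tin can.

Things in the scene. Friction and masses are not known exactly. Their poses are not given: they have to be found in the camera images.
- top_tray_centre (a point): Top tray of the stack of three, narrow, wooden, holding two loose ferrules; 170 long (x) x 58 wide (y) x 54 mm high: 48 mm walls, 4 mm thick, on four tapered 6 mm feet. The point is its middle, half-way up the walls: 30 mm above its soles, 24 below its rim. Stacked, its feet go inside the tray below (2.5 mm play all round) and it rests on that rim, so each tray is 48 mm above the next. Grip across the width; 0.17 kg.
- handle_tray_centre (a point): Middle tray, the one wanted, with a cross divider and a loose black brush handle in each half; 170 long (x) x 58 wide (y) x 54 mm high: 48 mm walls, 4 mm thick, on four tapered 6 mm feet. The point is its middle, half-way up the walls: 30 mm above its soles, 24 below its rim. It nests in the bottom tray the same way; 0.22 kg.
- bottom_tray_centre (a point): Bottom tray of the stack, standing on the worktop with a loose brush in it; 170 long (x) x 58 wide (y) x 54 mm high: 48 mm walls, 4 mm thick, on four tapered 6 mm feet. The point is its middle, half-way up the walls: 30 mm above its soles, 24 below its rim.
- rest_centre (a point): Tray rest: fixed wooden base 208 long (x) x 86 wide (y) x 10 mm, with a cleat 12 mm thick and 14 mm high across each end, 184 mm between the cleats; the long sides are open. The point is the centre of the base's upper face, 10 mm over the worktop; a tray stands lengthwise (along x) between the cleats.
- mat_centre (a point): Plain cork mat, fixed, 190 long (x) x 90 wide (y) x 3 mm. The point is the centre of its upper face.
- top_tray: Top tray: origin at the centre of its underside, level with the soles of its feet; x lengthwise, y across, z up.
- handle_tray: Middle tray (with the divider): origin at the centre, level with the soles; x lengthwise, y across, z up.
- bottom_tray: Bottom tray: origin at the centre, level with the soles; x lengthwise, y across, z up.
- tray_rest: Tray rest: origin at the centre of its underside, x lengthwise.
- brush_in: Brush, 133x26x14 mm, loose in the bottom tray; origin centre of its underside.
- handle_in1: Black brush handle, 58x14x10 mm, loose in the middle tray; origin centre of its underside.
- handle_in2: Another such handle, in the other half of the middle tray.
- ferrule_in1: Tin ferrule, an oval tube 36x16x10 mm, loose in the top tray; origin centre of its underside.
- ferrule_in2: Another such ferrule in the top tray.
- glue_bottle: Glue bottle with a pointed cap, 52 mm across and 158 mm high, standing loose; a bystander. Origin centre of its underside.
- tin_can: Open tin can, 73 mm across, 85 mm high, standing loose; a bystander. Origin centre of its underside.

How it is judged:
On the way, in this order (a step that is already met when the one before it is completed fails the run):
1. the top tray stands upright on the cork mat, let go (x of top_tray_centre in the frame of mat_centre between -0.05 and 0.05 m and y of top_tray_centre in the frame of mat_centre between -0.03 and 0.03 m and z of top_tray_centre in the frame of mat_centre between 0.024 and 0.036 m and angle between top_tray's own z axis and vertical below 0.06 rad and contact force between top_tray and the fingers below 0.05 N and linear speed of top_tray below 0.02 m/s), for 0.2 s.
2. the middle tray stands flat on the tray rest between its cleats, let go (x of handle_tray_centre in the frame of rest_centre between -0.012 and 0.012 m and y of handle_tray_centre in the frame of rest_centre between -0.015 and 0.015 m and z of handle_tray_centre in the frame of rest_centre between 0.026 and 0.034 m and angle between handle_tray's own z axis and vertical below 0.05 rad and angle between the x axis of handle_tray and the x axis of tray_rest, either way round below 0.15 rad and contact force between handle_tray and the fingers below 0.05 N and linear speed of handle_tray below 0.02 m/s), for 0.2 s.
At the end, for the whole second after the job is handed in: Middle tray flat on the rest (12 mm lengthwise, 15 mm across, 0.15 rad); top tray nested on the bottom tray (centres within 7 mm, 45 to 50.5 mm higher, 0.08 rad, either way round); bottom tray within 30 mm of its start; contents in their trays; all released and at rest (all of step 2 and z of top_tray_centre in the frame of bottom_tray_centre between 0.045 and 0.0505 m and horizontal distance between top_tray_centre and bottom_tray_centre below 0.007 m and angle between the x axis of top_tray and the x axis of bottom_tray, either way round below 0.08 rad and angle between top_tray's own z axis and vertical below 0.04 rad and contact force between top_tray and the fingers below 0.05 N and linear speed of each of top_tray, bottom_tray below 0.02 m/s and x of brush_in in the frame of bottom_tray between -0.081 and 0.081 m and y of brush_in in the frame of bottom_tray between -0.025 and 0.025 m and z of brush_in in the frame of bottom_tray between 0 and 0.05 m and x of handle_in1 in the frame of handle_tray between -0.081 and 0.081 m and y of handle_in1 in the frame of handle_tray between -0.025 and 0.025 m and z of handle_in1 in the frame of handle_tray between 0 and 0.05 m and x of handle_in2 in the frame of handle_tray between -0.081 and 0.081 m and y of handle_in2 in the frame of handle_tray between -0.025 and 0.025 m and z of handle_in2 in the frame of handle_tray between 0 and 0.05 m and x of ferrule_in1 in the frame of top_tray between -0.081 and 0.081 m and y of ferrule_in1 in the frame of top_tray between -0.025 and 0.025 m and z of ferrule_in1 in the frame of top_tray between 0 and 0.05 m and x of ferrule_in2 in the frame of top_tray between -0.081 and 0.081 m and y of ferrule_in2 in the frame of top_tray between -0.025 and 0.025 m and z of ferrule_in2 in the frame of top_tray between 0 and 0.05 m and distance of bottom_tray from where it was at the start of the episode below 0.03 m and angle between bottom_tray's own z axis and vertical below 0.06 rad); the robot touches nothing.
It fails at once if a tray is tipped by more than 0.6 rad (angle between any of top_tray, handle_tray, bottom_tray's own z axis and vertical above 0.6 rad).
It fails at once if the glue bottle or the tin can is knocked over or shifted by more than 40 mm (distance of any of glue_bottle, tin_can from where it was at the start of the episode above 0.04 m).
It also fails if it takes over 72 s, if anything falls off the work surface, if the arm or the gripper's body presses on something with over 40 N, if the wrist force passes 120 N, or if a joint passes its speed limit or range.

## Robot

A 7-joint arm with a two-finger parallel gripper is mounted at the origin on a cart in front of the work surface, level with it; the furniture and walls round the work are solid. World frame = base frame: x ahead of the robot, y to its left, z up, the work surface at z = 0. Lengths are in m, angles in rad, forces in N, time in s.
With the tool pointing down it reaches from about 0.425 to 0.925 m from the base axis. Payload 6.8 kg.
Tool frame: the origin (TCP) lies midway between the tips of the shut fingers; the grasp point (between the pads) lies bot.grip_point_offset behind it (bot.grip_point_offset is the distance from the TCP to the grasp point, in m); z points along the fingers, y is the line along which they close (so a half turn about z gives the same grasp; the last joint's range is limited). The gripper opens to 85 mm and grips with 20 to 120 N. Pads are 22 mm wide; open, the fingers measure 114 mm over their backs; the gripper's body (76 mm by 85 mm) begins 54 mm behind the grasp point. The pads swing forward as they close: fully open they stand 13 mm farther back than shut.
Start: joints at [-0.108, 0.477, 0.022, 1.555, -0.011, 1.109, -0.083], TCP at [0.675, 0, 0.231] pointing down, gripper open.
Joint ranges: [-2.96, 2.96], [-0.34, 2.1], [-1.41, 1.46], [0.24, 2.44], [-1.37, 4.51], [0.17, 1.92], [-2.96, 2.96]. Speed limits (rad/s): [2.39, 2.39, 3.14, 3.14, 3.14, 3.14, 3.14].

## Interface

Orientations are given as a unit quaternion [w, x, y, z].
In Python, from station import get_obs, cams, job, bot gives the robot as it stands.
- The arm moves only by the tool arm_command, never from a script. Its argument "rows" is a list that holds one entry, the list of rows, each a list of 5 numbers: the finger opening in mm, from 0 to 85.4, then the shift along the world's x, y, z in units of 60 mm (1.0 is 60 mm), then the turn about the world's z in units of 0.08 rad (1.0 is 0.08 rad). In form: [[[grip, x, y, z, turn], ...]]. A call has exactly 10 rows; each row shifts and turns the commanded pose from where the row before left it; what a row does not reach is not made up. A row lasts 1/8 s, in which the tool goes at most 62.5 mm and 10.7 degrees, less where a joint would pass 70% of its speed; a pose out of reach is approached as far as the arm can. A call with a number of a shift or a turn outside -1 to 1 is refused whole. A call with a gripper value outside its range is refused whole. The fingers move at their own pace and stop on an object; "newtons" is the grip in N (left out, the last holds). Time passes only in rows, so rows that do not move let the fingers close, or fill a call up. It gives the time, the measured TCP pose, the force, the opening and the grip force at its end, in the units of the state.
- get_obs(): the state, without advancing time (a new reading comes with each control period).
- cams.read_camera(name): name is "scene" or "side" or "wrist"; returns the picture (400x640x3 uint8, red, green, blue); there is no depth.
- cams.camera_params(name): a dict with "K" (3x3 intrinsics, pixels), "extrinsics" (4x4, takes a point from camera to world coordinates). Camera axes: x right, y down, z forward; pixel columns grow to the right and rows downward; lengths in m; the calibration is good to about 2 mm. A picture is of the moment at which its call begins: read the wrist's pose just before it. camera_params takes no time and is no camera call; for the wrist camera it gives the pose at the moment of the call.
- job.hand_in(): hands the job in; it is judged then, once.
The state is a dict: "t": time; "q": joint angles; "joint_vel": joint speeds; "joint_torque": joint torques, N m; "eef_pos": TCP position; "tool_rot": TCP orientation; "contact_force": force on the tool from outside, world axes, zero at the start; "torque": the same for the moment, N m; "gripper_width": opening from 0.0 (shut) to 1.0 (fully open); "grasp_force": force on a finger pad.
Only numpy, scipy, OpenCV 4.12 (cv2) and the standard library are available. Lean on these libraries where they do the work, as an engineer would, in place of code of your own. Each camera call takes 0.05 s, during which the arm holds its last target. There are 200 camera calls.

## Working session

There is one attempt and no reset: what is moved stays moved. The work goes in short steps, Python scripts to look and compute and a tool call to move; the robot and the scene stay as the last step left them, time stands still between calls to the robot, and variables do not carry over. Pictures are saved under pics/ and viewed, at most 10 in all, crops included, and the job is handed in when it is done.

Besides the shell and the picture viewer there is one more tool, called after ">>>" as name([rows], argument=value, ...), one row to a line, values as JSON. arm_command: Moves the arm, as the interface text tells. Its arguments: {"type":"object","properties":{"rows":{"type":"array"},"newtons":{"type":"number"}},"required":["rows"]}

```bash
mkdir -p pics; python3 - <<'E'
from station import get_obs, cams, job, bot
import cv2,numpy as np
o=get_obs();print(o['t'],o['eef_pos'],o['tool_rot'],o['gripper_width'],bot.grip_point_offset)
for n in ("scene","side"):
    im=cams.read_camera(n);cv2.imwrite(f"pics/{n}0.png",im[:,:,::-1])
    p=cams.camera_params(n);print(n,np.round(p['K'],1).tolist(),np.round(p['extrinsics'],3).tolist())
E
```

```text
0.0 [ 6.74395887e-01 -3.09594632e-05  2.30319585e-01] [-5.91742744e-04  7.07105680e-01  7.07107283e-01 -7.05443360e-04] 1.0017141005428578 0.0187
scene [[387.3, 0.0, 319.6], [0.0, 387.3, 205.3], [0.0, 0.0, 1.0]] [[-0.703, -0.5, 0.506, 0.15], [-0.711, 0.498, -0.496, 0.51], [-0.004, -0.709, -0.706, 0.751], [0.0, 0.0, 0.0, 1.0]]
side [[487.8, 0.0, 320.8], [0.0, 487.8, 196.6], [0.0, 0.0, 1.0]] [[-0.954, -0.17, 0.248, 0.251], [-0.3, 0.499, -0.813, 1.192], [0.014, -0.85, -0.527, 0.847], [0.0, 0.0, 0.0, 1.0]]
```

View pics/scene0.png

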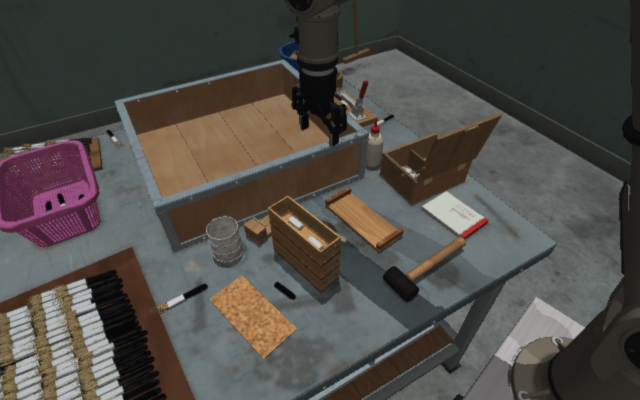

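View pics/side0.png

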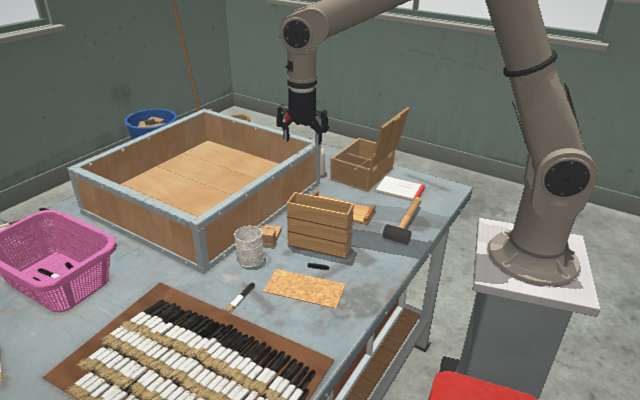

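The scene view shows the stack at about (305,240), the mat at (253,315), the rest at (365,218), the can at (225,240) and the glue bottle at (375,145). The side view shows the stack at (320,225) and the mat at (305,288). I'll enlarge crops to pick corners.

```bash
python3 - <<'E'
import cv2
a=cv2.imread("pics/scene0.png")[180:360,200:420];cv2.imwrite("pics/sc1.png",cv2.resize(a,None,fx=3.3,fy=3.3,interpolation=cv2.INTER_CUBIC)[:600])
b=cv2.imread("pics/side0.png")[180:320,225:425];cv2.imwrite("pics/sd1.png",cv2.resize(b,None,fx=4,fy=4,interpolation=cv2.INTER_CUBIC))
E
```

```text
(no output)
```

View pics/sc1.png

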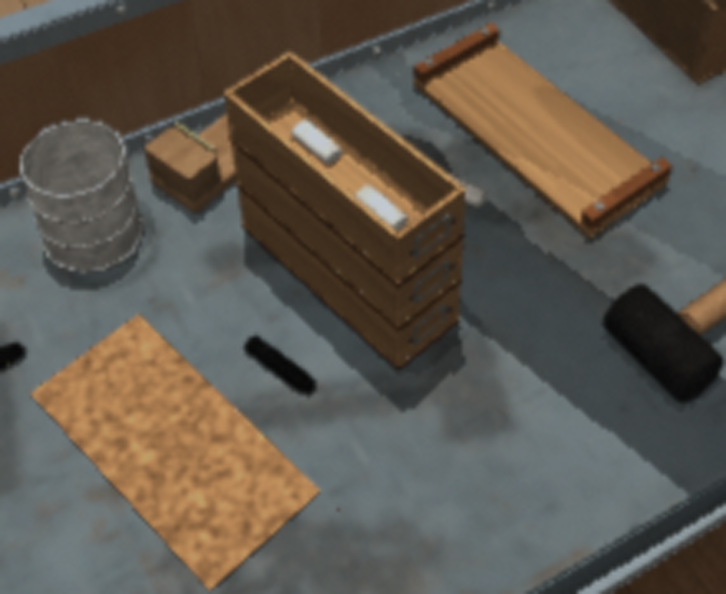

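View pics/sd1.png

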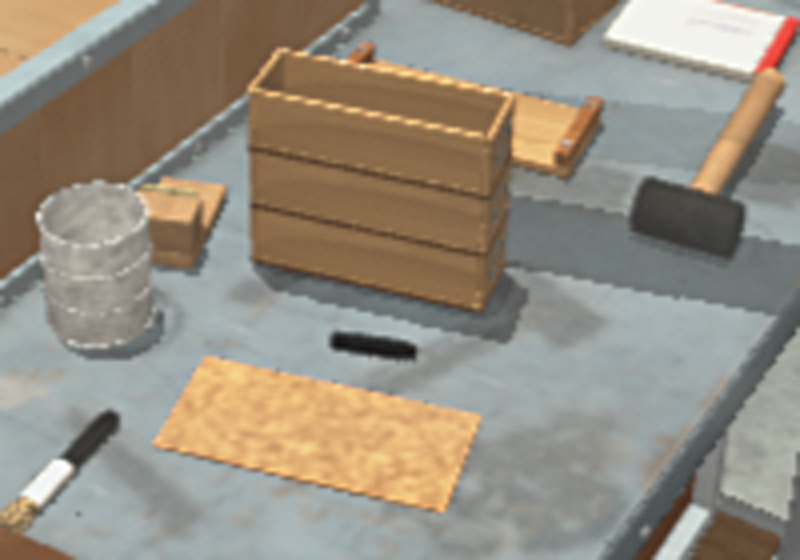

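Crop corners: rim (226,93), (290,52), (464,187), (400,240) in the scene view and (250,90), (280,50), (515,97), (490,138) in the side view. The mat and rest corners are readable too. The black handle at (280,365) lies on the bench between the stack and the mat.

```bash
cat > h.py <<'E'
import numpy as np
from station import cams
def ray(cam,px,z,p=None):
    p=p or cams.camera_params(cam)
    d=np.linalg.solve(p['K'],np.c_[np.atleast_2d(px),np.ones(len(np.atleast_2d(px)))].T).T
    E=np.array(p['extrinsics']);d=d@E[:3,:3].T;c=E[:3,3]
    return (c+d*((z-c[2])/d[:,2])[:,None])[:,:2]
def rep(n,P):  # corners in ring order
    m=P.mean(0);L=np.linalg.norm(np.roll(P,-1,0)-P,axis=1)
    print(n,'c',m.round(4),'sides mm',(L*1e3).round(1),'yaws',[round((np.degrees(np.arctan2(*(np.roll(P,-1,0)-P)[i][::-1]))+45)%90-45,1) for i in range(4)])
E
python3 - <<'E'
import numpy as np
from h import *
sc=lambda l:np.array(l)/3.3+[199.65,179.65]
sd=lambda l:np.array(l)/4+[224.6,179.6]
rep('rim sc',ray('scene',sc([(226,93),(290,52),(464,187),(400,240)]),.150))
rep('rim sd',ray('side',sd([(250,90),(280,50),(515,97),(490,138)]),.150))
rep('mat sc',ray('scene',sc([(33,394),(139,315),(319,491),(210,588)]),.003))
rep('mat sd',ray('side',sd([(155,446),(205,355),(481,413),(445,512)]),.003))
print('rest cleat tops sc (outer L-far,L-near / R)',ray('scene',sc([(414,70),(494,25),(669,160),(585,210)]),.024).round(4))
print('side cleat R',ray('side',sd([(558,155),(592,97),(603,98)]),.024).round(4))
print('base bottom corner',ray('scene',sc([(595,238)]),0).round(4),ray('side',sd([(570,178)]),0).round(4))
print('can rim',ray('scene',sc([(73,155)]),.085),'glue',ray('scene',[(375,167)],0),'hammer',ray('scene',sc([(690,395)]),0.02))
E
```

```text
rim sc c [0.5714 0.1472] sides mm [ 56.2 167.1  57.1 168.8] yaws [np.float64(-0.2), np.float64(-1.4), np.float64(1.5), np.float64(-1.7)]
rim sd c [0.5707 0.1479] sides mm [ 54.5 168.   52.6 166. ] yaws [np.float64(-1.4), np.float64(-2.1), np.float64(-3.5), np.float64(-1.5)]
mat sc c [0.5569 0.3176] sides mm [ 88.4 187.8  87.7 186.6] yaws [np.float64(0.9), np.float64(0.1), np.float64(0.2), np.float64(0.3)]
mat sd c [0.5566 0.3169] sides mm [ 90.8 188.4  91.7 187.6] yaws [np.float64(1.9), np.float64(0.9), np.float64(1.4), np.float64(0.6)]
rest cleat tops sc (outer L-far,L-near / R) [[ 0.6735 -0.0232]
 [ 0.6642 -0.1098]
 [ 0.4676 -0.0908]
 [ 0.4813 -0.0074]]
side cleat R [[ 0.4778 -0.0009]
 [ 0.4708 -0.0881]
 [ 0.4623 -0.0894]]
base bottom corner [[ 0.4699 -0.0089]] [[ 0.4688 -0.0085]]
can rim [[0.73824394 0.2515078 ]] glue [[ 0.68765892 -0.25358248]] hammer [[0.33588711 0.06207374]]
```

The two views agree on the rim at z=0.150 with the centre at (0.571, 0.1475), yaw about -1.6°, and sides near 58 x 170. The mat is at (0.557, 0.317), yaw about 0.5°. The rest is at roughly (0.567, -0.059), yaw about -5°, to be refined. Next I move above the stack while turning -1.6 rad.

>>> arm_command([
  [[85,-0.086,0.123,0.05,-1],[85,-0.086,0.123,0.05,-1],[85,-0.086,0.123,0,-1],[85,-0.086,0.123,0,-1],[85,-0.086,0.123,0,-1],[85,-0.086,0.123,0,-1],[85,-0.086,0.123,0,-1],[85,-0.086,0.123,0,-1],[85,-0.086,0.123,0,-1],[85,-0.086,0.123,0,-1]],
], newtons=40)

```text
t: 1.35
eef_pos: [0.6229, 0.074, 0.2368]
tool_rot: [-0.0, 0.927, 0.375, -0.0]
contact_force: [0.1, -0.2, -0.2]
gripper_width: 0.996
grasp_force: 0.0
```

>>> arm_command([
  [[85,-0.086,0.123,0,-1],[85,-0.086,0.123,0,-1],[85,-0.086,0.123,0,-1],[85,-0.086,0.123,0,-1],[85,-0.086,0.123,0,-1],[85,-0.086,0.123,0,-1],[85,-0.086,0.123,0,-1],[85,-0.086,0.123,0,-1],[85,-0.086,0.123,0,-1],[85,-0.086,0.123,0,-1]],
])

```text
t: 2.6
eef_pos: [0.5713, 0.1478, 0.2369]
tool_rot: [0.0, 1.0, -0.016, -0.0]
contact_force: [-0.3, 0.3, -0.5]
gripper_width: 0.993
grasp_force: 0.0
```

```bash
python3 - <<'E'
from station import *
import cv2
o=get_obs();print(o['t'],o['eef_pos'],o['tool_rot'],o['q'])
im=cams.read_camera('wrist');cv2.imwrite('pics/w0.png',im[:,:,::-1])
E
```

```text
2.6 [0.57127563 0.14779926 0.23685736] [ 1.76379056e-04  9.99873523e-01 -1.58968271e-02 -4.45619024e-04] [-0.59185858  0.33874958  0.29664692  1.77460954 -0.11244496  1.04570288
 -1.85712576]
```

View pics/w0.png

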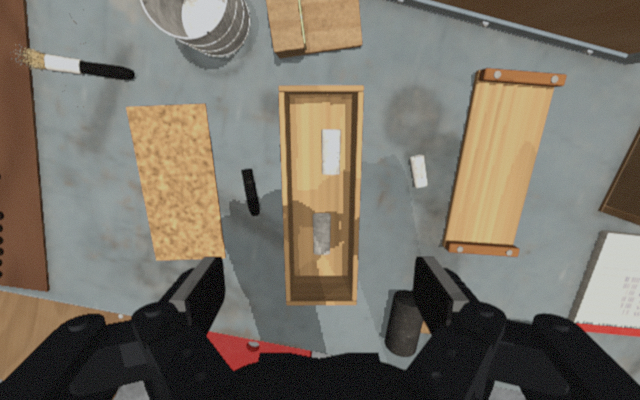

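The wrist view shows the rim corners at (280,87), (365,87), (357,302), (287,304), the rest at (480..566, 68..255) and the mat at (127..223, 104..260).

```bash
python3 - <<'E'
from h import *
rep('rim',ray('wrist',[(280,87),(365,87),(357,302),(287,304)],.150))
rep('mat',ray('wrist',[(127,107),(205,104),(223,256),(156,260)],.003))
r=lambda a,z:print(a,z,ray('wrist',a,z).round(4).tolist())
r([(480,69),(566,74)],.024)   # far cleat top outer edge
r([(479,81),(551,88)],.010)   # far cleat inner foot
r([(448,242),(518,249)],.024) # near cleat top inner edge
r([(446,251),(517,255)],.024)
E
```

```text
rim c [0.5736 0.1474] sides mm [ 56.9 164.4  56.9 166.3] yaws [np.float64(-1.9), np.float64(-1.9), np.float64(-0.0), np.float64(-1.9)]
mat c [0.559  0.3186] sides mm [ 87.7 185.5  86.6 187.9] yaws [np.float64(0.2), np.float64(-0.5), np.float64(1.8), np.float64(-0.1)]
[(480, 69), (566, 74)] 0.024 [[0.6765, -0.0187], [0.6687, -0.1075]]
[(479, 81), (551, 88)] 0.01 [[0.6659, -0.0254], [0.6561, -0.1039]]
[(448, 242), (518, 249)] 0.024 [[0.4859, -0.001], [0.4741, -0.0854]]
[(446, 251), (517, 255)] 0.024 [[0.4743, 0.0005], [0.4662, -0.0853]]
```

Two views put the rest at about (0.570, -0.056), yaw -6°; I'll refine this with a closer look before placing. The tool is aligned with the stack, so I descend and grip.

>>> arm_command([
  [[85,0,0,-0.4,0],[85,0,0,-0.5,0],[85,0,0,-0.5,0],[85,0,0,-0.4,0],[85,0,0,-0.3,0],[85,0,0,0,0],[40,0,0,0,0],[40,0,0,0,0],[40,0,0,0,0],[40,0,0,0,0]],
], newtons=30)

```text
t: 3.9
eef_pos: [0.5727, 0.1476, 0.1125]
tool_rot: [-0.0, 1.0, -0.015, 0.001]
contact_force: [-0.6, -0.5, 5.6]
gripper_width: 0.678
grasp_force: 33.2
```

>>> arm_command([
  [[40,0,0,0.1,0],[40,0,0,0.2,0],[40,0,0,0.3,0],[40,0,0,0.4,0],[40,-0.05,0.2,0,0],[40,-0.05,0.4,0,0],[40,-0.05,0.6,0,0],[40,-0.05,0.6,0,0],[40,-0.03,0.6,0,0],[40,0,0.4,0,0]],
])

```text
t: 5.15
eef_pos: [0.5565, 0.3186, 0.1705]
tool_rot: [-0.0, 1.0, -0.013, -0.001]
contact_force: [-0.6, -0.5, -1.9]
gripper_width: 0.673
grasp_force: 32.7
```

>>> arm_command([
  [[40,0,0,-0.3,0],[40,0,0,-0.5,0],[40,0,0,-0.5,0],[40,0,0,-0.5,0],[40,0,0,-0.3,0],[40,0,0,-0.2,0],[40,0,0,-0.1,0],[40,0,0,-0.04,0],[40,0,0,-0.03,0],[40,0,0,0,0]],
])

```text
t: 6.4
eef_pos: [0.5582, 0.3158, 0.0235]
tool_rot: [-0.0, 1.0, -0.015, 0.0]
contact_force: [0.7, -0.6, -2.4]
gripper_width: 0.671
grasp_force: 32.7
```

>>> arm_command([
  [[40,0,0,-0.03,0],[40,0,0,-0.03,0],[40,0,0,-0.02,0],[40,0,0,0,0],[62,0,0,0,0],[70,0,0,0,0],[85,0,0,0,0],[85,0,0,0,0],[85,0,0,0,0],[85,0,0,0,0]],
])

```text
t: 7.65
eef_pos: [0.558, 0.3156, 0.0183]
tool_rot: [0.0, 1.0, -0.015, -0.0]
contact_force: [0.1, -0.2, -0.7]
gripper_width: 0.996
grasp_force: 0.0
```

Top tray released. Raise and return over the stack, then check.

>>> arm_command([
  [[85,0,0,0.2,0],[85,0,0,0.6,0],[85,0,0,0.9,0],[85,0,0,0.9,0],[85,0.04,-0.5,0.6,0],[85,0.04,-0.7,0,0],[85,0.04,-0.7,0,0],[85,0.04,-0.6,0,0],[85,0.02,-0.3,0,0],[85,0,0,0,0]],
])

```text
t: 8.9
eef_pos: [0.5691, 0.1468, 0.2109]
tool_rot: [-0.0, 1.0, -0.016, 0.0]
contact_force: [0.3, 0.1, -0.7]
gripper_width: 0.993
grasp_force: 0.0
```

```bash
python3 - <<'E'
from station import *
import cv2
o=get_obs();print(o['t'],o['eef_pos'])
im=cams.read_camera('wrist');cv2.imwrite('pics/w1.png',im[:,:,::-1])
E
```

```text
8.9 [0.56909025 0.14680856 0.21089453]
```

View pics/w1.png

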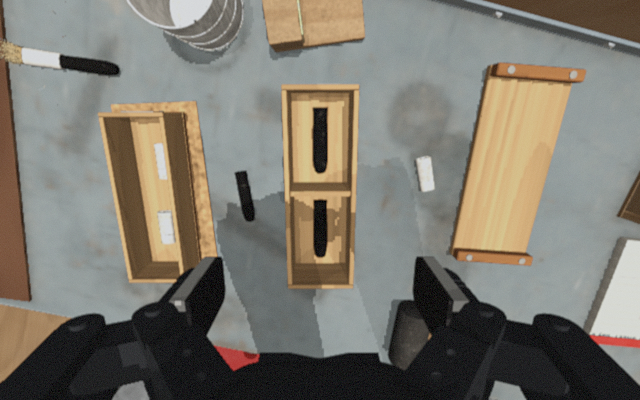

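The top tray stands on the mat with both ferrules. The middle tray is still nested, with rim corners (281,86), (359,86), (354,288), (288,289). I measure both trays.

```bash
python3 - <<'E'
from h import *
rep('mid rim',ray('wrist',[(281,86),(359,86),(354,288),(288,289)],.102))
rep('top on mat',ray('wrist',[(99,116),(178,110),(206,277),(133,283)],.057))
r=lambda a,z:print(a,z,ray('wrist',a,z).round(4).tolist())
r([(490,64),(585,70)],.024); r([(453,260),(532,264)],.024); r([(490,78),(568,82)],.010); r([(455,250),(532,255)],.024)
E
```

```text
mid rim c [0.5734 0.1479] sides mm [ 57.2 166.8  57.9 167.8] yaws [np.float64(-1.7), np.float64(-1.2), np.float64(-0.7), np.float64(-1.5)]
top on mat c [0.5598 0.3064] sides mm [ 70.9 164.5  76.3 166.1] yaws [np.float64(2.4), np.float64(1.4), np.float64(3.5), np.float64(-0.5)]
[(490, 64), (585, 70)] 0.024 [[0.6773, -0.0155], [0.6693, -0.1061]]
[(453, 260), (532, 264)] 0.024 [[0.4748, 0.0019], [0.4673, -0.0873]]
[(490, 78), (568, 82)] 0.01 [[0.666, -0.0239], [0.6599, -0.1022]]
[(455, 250), (532, 255)] 0.024 [[0.4869, 0.0007], [0.4783, -0.0856]]
```

>>> arm_command([
  [[85,0.02,0.01,-0.4,0],[85,0,0,-0.6,0],[85,0,0,-0.6,0],[85,0,0,-0.5,0],[85,0,0,-0.35,0],[85,0,0,0,0],[40,0,0,0,0],[40,0,0,0,0],[40,0,0,0,0],[40,0,0,0,0]],
], newtons=35)

```text
t: 10.2
eef_pos: [0.5709, 0.1486, 0.0646]
tool_rot: [-0.001, 1.0, -0.015, 0.001]
contact_force: [-1.1, -1.1, 6.6]
gripper_width: 0.677
grasp_force: 37.0
```

The rest measures about (0.5715, -0.055), yaw -5.3°, consistent across views to well under the tolerance. Gripped at 58 mm, so I lift the middle tray and carry it over.

>>> arm_command([
  [[40,0,0,0.1,0],[40,0,0,0.2,0],[40,0,0,0.3,0],[40,0,0,0.4,0],[40,0,-0.3,0,-0.2],[40,0,-0.6,0,-0.2],[40,0,-0.8,0,-0.2],[40,0,-0.8,0,-0.2],[40,0,-0.6,0,0],[40,0,-0.29,0,0]],
])

```text
t: 11.45
eef_pos: [0.5689, -0.0591, 0.123]
tool_rot: [0.001, 0.999, -0.049, -0.0]
contact_force: [-0.4, 0.6, -3.5]
gripper_width: 0.675
grasp_force: 38.0
```

```bash
python3 - <<'E'
from station import *
import cv2,numpy as np
o=get_obs();print(o['t'],o['eef_pos'],o['tool_rot'])
a=cams.read_camera('scene')[:,:,::-1][130:290,240:460];b=cams.read_camera('wrist')[:,:,::-1]
a=cv2.resize(a,None,fx=2.9,fy=2.9,interpolation=cv2.INTER_CUBIC);print(a.shape)
cv2.imwrite('pics/s2.png',a);cv2.imwrite('pics/w2.png',b)
E
```

```text
11.45 [ 0.56888008 -0.0590521   0.12295375] [ 6.36680332e-04  9.98798295e-01 -4.90034723e-02 -4.69582475e-04]
(464, 638, 3)
```

View pics/w2.png

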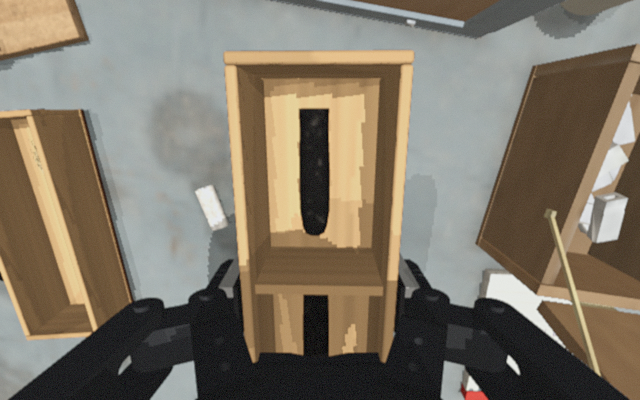

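The wrist view shows the middle tray held level over the rest, far rim from (225,52) to (413,52), handles inside. I lower it to just above the cleats and check from the side.

>>> arm_command([
  [[40,0,0.04,-0.2,0],[40,0,0,-0.3,0],[40,0,0,-0.3,0],[40,0,0,-0.25,0],[40,0,0,-0.15,0],[40,0,0,-0.05,0],[40,0,0,0,0],[40,0,0,0,0],[40,0,0,0,0],[40,0,0,0,0]],
])

```text
t: 12.8
eef_pos: [0.5702, -0.0528, 0.0486]
tool_rot: [-0.0, 0.999, -0.047, 0.0]
contact_force: [-0.9, -0.4, -1.9]
gripper_width: 0.677
grasp_force: 38.0
```

```bash
python3 - <<'E'
from station import *
from h import ray
import cv2,numpy as np
o=get_obs();print(o['t'],o['eef_pos'],o['tool_rot'])
r=ray('wrist',[(225,52),(413,52)],o['eef_pos'][2]+.0374);print('far rim',r.round(4),'centre',(r.mean(0)-.085*np.array([np.cos(.098),-np.sin(.098)])).round(4))
f=lambda n,y,x:cv2.resize(cams.read_camera(n)[:,:,::-1][y:y+150,x:x+200],None,fx=2,fy=2,interpolation=cv2.INTER_CUBIC)
cv2.imwrite('pics/s3.png',np.hstack([f('scene',140,270),f('side',130,280)]))
E
```

```text
12.8 [ 0.57022383 -0.0527823   0.04860325] [-3.37663920e-05  9.98914402e-01 -4.65825120e-02  2.92215340e-04]
far rim [[ 0.6598 -0.0324]
 [ 0.6545 -0.0879]] centre [ 0.5726 -0.0518]
```

View pics/s3.png

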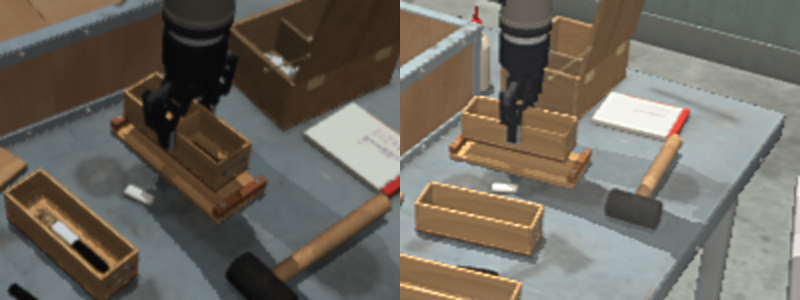

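In both views the tray hangs centred between the cleats (left crop 120-265, right crop 450-590), and it matches the rest measured with the same camera. Setting it down.

>>> arm_command([
  [[40,0,-0.03,-0.12,0],[40,0,0,-0.1,0],[40,0,0,-0.08,0],[40,0,0,-0.05,0],[40,0,0,-0.02,0],[40,0,0,-0.01,0],[40,0,0,0,0],[60,0,0,0,0],[70,0,0,0,0],[85,0,0,0,0]],
])

```text
t: 14.15
eef_pos: [0.5703, -0.0545, 0.0255]
tool_rot: [-0.0, 0.999, -0.047, 0.0]
contact_force: [0.0, -0.8, 0.4]
gripper_width: 0.991
grasp_force: 0.0
```

>>> arm_command([
  [[85,0,0,0,0],[85,0,0,0,0],[85,0,0,0.3,0],[85,0,0,0.8,0],[85,0,0,0.9,0],[85,0,0.6,0.9,0.2],[85,0,0.9,0.1,0.2],[85,0,0.9,0,0.2],[85,0,0.7,0,0.2],[85,0,0.26,0,0]],
])

```text
t: 15.4
eef_pos: [0.5697, 0.1489, 0.2046]
tool_rot: [-0.001, 1.0, -0.013, 0.0]
contact_force: [0.7, -0.7, 0.2]
gripper_width: 0.997
grasp_force: 0.0
```

```bash
python3 - <<'E'
from station import *
import cv2
o=get_obs();print(o['t'],o['eef_pos'])
im=cams.read_camera('wrist');cv2.imwrite('pics/w4.png',im[:,:,::-1])
E
```

```text
15.4 [0.56968804 0.14893991 0.20463591]
```

View pics/w4.png

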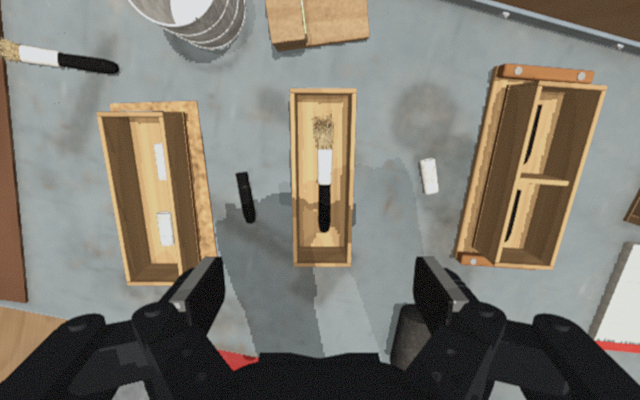

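The wrist view shows the middle tray on the rest with its handles, the bottom tray at (291..356, 88..266) with its brush, and the top tray on the mat with its ferrules. I measure the bottom and middle tray.

```bash
python3 - <<'E'
from h import *
rep('bottom rim',ray('wrist',[(290.5,88),(356,88.5),(351,265),(292,266)],.054))
rep('top rim',ray('wrist',[(98,114),(163,111),(189,280),(128,285)],.057))
rep('mid rim',ray('wrist',[(513,81),(606,86),(552,270),(498,263)],.064))
E
```

```text
bottom rim c [0.5753 0.1472] sides mm [ 56.1 166.6  59.1 168.2] yaws [np.float64(-1.9), np.float64(-1.3), np.float64(-0.3), np.float64(-2.3)]
top rim c [0.5608 0.3133] sides mm [ 56.8 163.4  62.6 166.5] yaws [np.float64(1.1), np.float64(0.0), np.float64(3.8), np.float64(-1.9)]
mid rim c [ 0.5739 -0.0485] sides mm [ 77.4 168.3  54.  165. ] yaws [np.float64(-4.3), np.float64(-5.1), np.float64(-9.4), np.float64(3.1)]
```

>>> arm_command([
  [[85,-0.02,0.5,0,0],[85,-0.05,0.7,0,0],[85,-0.05,0.7,0,0],[85,-0.05,0.6,0,0],[85,-0.03,0.28,0,0],[85,0,0,-0.4,0],[85,0,0,-0.5,0],[85,0,0,-0.5,0],[85,0,0,-0.5,0],[85,0,0,0,0]],
])

```text
t: 16.7
eef_pos: [0.5573, 0.3092, 0.0877]
tool_rot: [0.002, 1.0, -0.016, -0.002]
contact_force: [-1.0, -0.0, 0.3]
gripper_width: 0.995
grasp_force: 0.0
```

>>> arm_command([
  [[85,0,0,-0.3,0],[85,0,0,-0.4,0],[85,0,0,-0.3,0],[85,0,0,-0.1,0],[85,0,0,0,0],[40,0,0,0,0],[40,0,0,0,0],[40,0,0,0,0],[40,0,0,0,0],[40,0,0,0,0]],
], newtons=30)

```text
t: 17.95
eef_pos: [0.5587, 0.3131, 0.0246]
tool_rot: [-0.001, 1.0, -0.015, 0.001]
contact_force: [-0.0, 0.2, 6.2]
gripper_width: 0.675
grasp_force: 32.1
```

>>> arm_command([
  [[40,0,0,0.15,0],[40,0,0,0.35,0],[40,0,0,0.5,0],[40,0,0,0.5,0],[40,0.05,-0.3,0,0],[40,0.05,-0.6,0,0],[40,0.05,-0.7,0,0],[40,0.05,-0.6,0,0],[40,0.05,-0.4,0,0],[40,0,-0.16,0,0]],
])

```text
t: 19.2
eef_pos: [0.5726, 0.1434, 0.113]
tool_rot: [0.001, 1.0, -0.016, -0.001]
contact_force: [0.2, 0.3, -3.1]
gripper_width: 0.677
grasp_force: 32.9
```

>>> arm_command([
  [[40,0,0,0,0],[40,0,0,-0.1,0],[40,0,0,-0.2,0],[40,0,0,-0.1,0],[40,0,0,0,0],[40,0,0,0,0],[40,0,0,0,0],[40,0,0,0,0],[40,0,0,0,0],[40,0,0,0,0]],
])

```text
t: 20.45
eef_pos: [0.5731, 0.1468, 0.0896]
tool_rot: [-0.0, 1.0, -0.015, 0.0]
contact_force: [-1.0, 0.2, -2.2]
gripper_width: 0.675
grasp_force: 32.9
```

>>> arm_command([
  [[40,0.01,0.01,-0.08,0],[40,0,0,-0.08,0],[40,0,0,-0.06,0],[40,0,0,-0.04,0],[40,0,0,-0.04,0],[40,0,0,-0.03,0],[40,0,0,-0.03,0],[40,0,0,0,0],[40,0,0,0,0],[40,0,0,0,0]],
])

```text
t: 21.7
eef_pos: [0.5737, 0.1475, 0.0695]
tool_rot: [-0.0, 1.0, -0.015, 0.0]
contact_force: [-5.9, -1.6, 12.9]
gripper_width: 0.673
grasp_force: 34.8
```

Height matches a full nest (0.0695, expected 0.0696), with a light sideways force in x. I ease off 1 mm and release.

>>> arm_command([
  [[40,-0.015,0,0,0],[40,0,0,0,0],[62,0,0,0,0],[70,0,0,0,0],[85,0,0,0,0],[85,0,0,0,0],[85,0,0,0.3,0],[85,0,0,0.6,0],[85,0,0,0.9,0],[85,0,0,0.6,0]],
])

```text
t: 22.95
eef_pos: [0.5736, 0.1474, 0.2158]
tool_rot: [-0.001, 1.0, -0.015, 0.002]
contact_force: [-0.3, 0.5, 0.3]
gripper_width: 0.995
grasp_force: 0.0
```

```bash
python3 - <<'E'
from station import *
import cv2,numpy as np
o=get_obs();print(o['t'],o['eef_pos'])
np.save('we.npy',cams.camera_params('wrist')['extrinsics'])
cv2.imwrite('pics/w5.png',cams.read_camera('wrist')[:,:,::-1])
s=cams.read_camera('side')[:,:,::-1];cv2.imwrite('pics/sd5.png',s)
c=lambda im,y,x,h,w,f:cv2.resize(im[y:y+h,x:x+w],None,fx=f,fy=f,interpolation=cv2.INTER_CUBIC)
cv2.imwrite('pics/m5.png',np.vstack([c(s,170,270,100,200,4)]))
E
```

```text
22.95 [0.57363553 0.14743561 0.21578591]
```

View pics/m5.png

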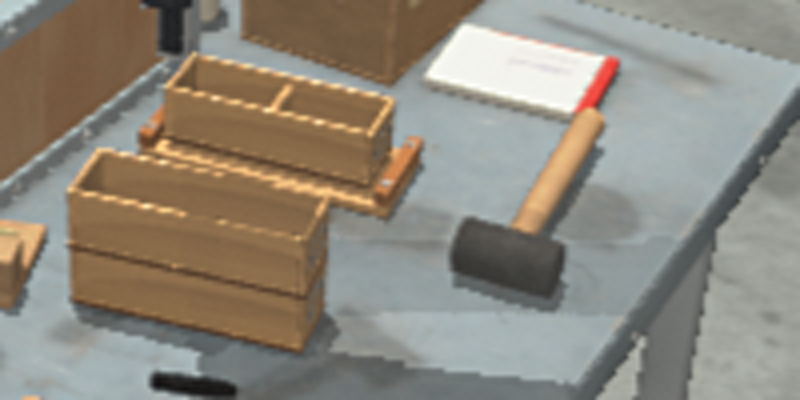

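The side view shows the top tray flush on the bottom tray with a thin, parallel seam from (68,243) to (307,297). The middle tray stands flat between the cleats with a side strip visible. A last numeric check:

```bash
python3 - <<'E'
import numpy as np
from h import *
sd=lambda l:np.array(l)/4+[269.6,169.6]
rep('top rim .102',ray('side',sd([(68,190),(100,150),(329,202),(305,243)]),.102))
rep('bottom ends at seam .054 line',ray('side',sd([(68,243),(307,297),(307,297),(68,243)]),.054))
rep('top front rim line',ray('side',sd([(68,190),(305,243),(305,243),(68,190)]),.102))
rep('mid rim .064',ray('side',sd([(165,90),(192,53),(396,98),(372,138)]),.064))
print('cleat near in/out',ray('side',sd([(374,193),(388,200),(412,140),(424,145)]),.024).round(4).tolist(),'far cleat outer-left',ray('side',sd([(138,132),(160,110)]),.024).round(4).tolist(),'base corner',ray('side',sd([(388,217)]),0).round(4))
E
```

```text
top rim .102 c [0.5713 0.1515] sides mm [ 53.7 168.2  50.8 168.4] yaws [np.float64(-3.7), np.float64(-3.7), np.float64(-3.6), np.float64(-2.7)]
bottom ends at seam .054 line c [0.5735 0.1723] sides mm [173.1   0.  173.1   0. ] yaws [np.float64(-2.2), np.float64(0.0), np.float64(-2.2), np.float64(0.0)]
top front rim line c [0.573  0.1776] sides mm [168.4   0.  168.4   0. ] yaws [np.float64(-2.7), np.float64(0.0), np.float64(-2.7), np.float64(0.0)]
mid rim .064 c [ 0.5703 -0.0533] sides mm [ 60.8 170.2  61.8 168.3] yaws [np.float64(-2.3), np.float64(-5.0), np.float64(-4.1), np.float64(-5.3)]
cleat near in/out [[0.4812, -0.0025], [0.4692, 0.0032], [0.4699, -0.0838], [0.4595, -0.0797]] far cleat outer-left [[0.6764, -0.026], [0.6705, -0.0625]] base corner [[ 0.4705 -0.0093]]
```

```bash
python3 -c "
from station import job
print(job.hand_in())"
```

```text
the job is handed in; nothing more can be done
None
```

The job is handed in, though `hand_in()` returned no verdict: my last measurements show the middle tray on the rest within a few millimetres of centre, the top tray fully down on the bottom tray, and no contents spilled in the last view inside each tray; I made no separate final check of the glue bottle or tin can.

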